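# Load the fume filter and snap its cover on

## Robot

A 7-joint arm with a two-finger parallel gripper is mounted at the origin on the work surface. World frame = base frame: x ahead of the robot, y to its left, z up, the work surface at z = 0. Lengths are in m, angles in rad, forces in N, time in s.
With the tool pointing down it reaches from about 0.425 to 0.975 m from the base axis. Payload 16.7 kg.
Tool frame: the origin (TCP) lies midway between the tips of the shut fingers; the grasp point (between the pads) lies 19 mm behind it; z points along the fingers, y is the line along which they close (so a half turn about z gives the same grasp; the last joint's range is limited). The gripper opens to 85 mm and grips with 20 to 120 N. Pads are 22 mm wide; open, the fingers measure 114 mm over their backs; the gripper's body (76 mm by 85 mm) begins 54 mm behind the grasp point. The pads swing forward as they close: fully open they stand 13 mm farther back than shut.
Start: joints at [-1.476, 0.426, 0.074, 1.606, -0.034, 1.111, -0.067], TCP at [0.164, 0.655, 0.199] pointing down, gripper open.
Joint ranges: [-2.85, 2.85], [-0.5, 2.14], [-1.23, 1.37], [0.21, 2.46], [-1.02, 4.16], [0.16, 2.05], [-2.73, 2.73]. Speed limits (rad/s): [1.89, 1.89, 2.39, 2.39, 3.01, 3.01, 3.01].

## Interface

Orientations are given as a unit quaternion [w, x, y, z].
In Python, from plant import bot gives the robot as it stands. Calls block until the motion is done:
- bot.move_to(position, orientation): joint-space move of the TCP to a pose.
- bot.move_l(position, rotation=None, feed=0.15): straight line of the TCP; rotation=None keeps the orientation; feed is the mean speed in m/s.
- bot.movej(angles): joint-space move.
- bot.gripper_open() and bot.grasp(): open the fingers fully, or close them until they stop; the grip force is fixed at half the most.
- bot.dwell(seconds).
- bot.solve_ik(position, orientation): joint angles nearest the present ones, or None.
- bot.read_state(): the state.
- bot.capture(name): name is "scene" or "top" or "wrist"; returns a dict with "frame" (400x640x3 uint8, red, green, blue), "z_map" (400x640 float32, m along the optical axis (not along the pixel's ray), 0 where there is no reading), "mtx" (3x3 intrinsics, pixels), "extrinsics" (4x4, takes a point from camera to world coordinates); the wrist camera has in their place "mount" (4x4, takes a point from camera to tool coordinates, whose origin is the TCP and whose axes are the flange's). Camera axes: x right, y up, looking along -z (the intrinsics and any distortion apply to the point x, -y, -z); pixel columns grow to the right and rows downward; lengths in m; the calibration is good to about 2 mm. The wrist camera is an equidistant fisheye: a pixel r from the principal point sees the ray r / f radians off the axis. A picture is of the moment at which its call begins: read the wrist's pose just before it.
A pose or a line that the arm cannot do raises bot.PlanningError and nothing moves.
- bot.hand_in(): hands the job in; it is judged then, once.
Trained networks look in the newest picture that a camera, given by its name, has taken for a name from the list of things; names that differ only in an ending like _2 or _b are one class to them, and where a whole thing is asked for, a point or a joint stands for the part that bears it (a point fixed in the world has none). Each returns a list of dicts, best first, with "score" (0 to 1); they miss things now and then, are a little off and sometimes report something else, mostly with a low value. They report only what shows in the picture. A call takes as long as a camera call.
- bot.spot_in(camera, label): "rect" ([left, top, right, bottom] in pixels, round what is visible of it).
- bot.spot_point(camera, label): "point" ([column, row] in pixels: a listed point, or the origin of a listed thing).
The state is a dict: "time": time; "qpos": joint angles; "joint_velocities": joint speeds; "effort": joint torques, N m; "tcp_pos": TCP position; "tool_rot": TCP orientation; "wrist_force": force on the tool from outside, world axes, zero at the start; "moment": the same for the moment, N m; "gripper_width": finger opening in m; "gripper_force": force on a finger pad.
Only numpy, scipy, OpenCV 4.12 (cv2) and the standard library are available. Lean on these libraries where they do the work, as an engineer would, in place of code of your own. Each camera call takes 0.05 s, during which the arm holds its last target. There are 200 camera calls.

## Task

Put the fresh filter into the bench fume filter: stand the filter cartridge upright in the unit's open round well, foot down, until its collar rests on the deck, and let go of it. Then set the slotted cover over it, between the two black spring clips, and press it straight down until both clips snap over its tongues and it sits flat on the deck. Finish without letting go, the gripper still holding the cover and pushing it firmly down; leave the bottle, the dental model and the scraper where they are.

Things in the scene. Friction and masses are not known exactly. Their poses are not given: they have to be found in the camera images.
- unit: The fume filter unit, fixed on the worktop: a white box 105 mm high, 310 mm long (local x -65 to +245 mm), 170 mm wide (y +-85 mm), with fan grille, switch and duct stub in its +x half and the filter well in the other. Origin: on the worktop below the well's axis; x points to the fan end, y across to clip_l, z up.
- well (a point): Centre of the mouth of the round well, level with the deck (105 mm above the worktop); axes as unit. The well is 50 mm in diameter, 95 mm deep, mouth chamfered 3 mm. Round it on the deck lies a black gasket bead, a rectangle 77 (x) by 105 mm (y) outside and 5 mm high: the cover's skirt (inside 82 by 108 mm) goes down outside it.
- clip_l_hook (a point): Tip of the hook of the spring clip at the well's +y side: 60.5 mm from the axis, 8 mm above the deck. The clip is a black arm 26 mm wide (x) at 71 to 76 mm from the axis, 33 mm high above the deck (release tab to 82 mm). Its hook points inwards: sloping lead-in face 9 to 28 mm above the deck, below it a rounded nose 4 mm thick (6 to 10 mm above).
- clip_r_hook (a point): The same on the -y side.
- clip_l (a joint): Angle of the +y clip (rad): 0 at rest, upright; grows to about 0.09 as the cover's tongue pushes the hook outwards; a spring (about 2.4 N m/rad, hinge 45 mm below the deck) brings it back to 0.
- clip_r (a joint): The same for the -y clip.
- cartridge: The filter cartridge (0.18 to 0.29 kg), standing on its foot: grey pleated cylinder 46 mm in diameter, 90 mm long, with a tapered black foot, a black collar and a grip rib on top; 122 mm high in all. Origin: centre of its underside, z up. Home in the well its origin is 90 mm below the deck; any yaw will do.
- collar (a point): Centre of the collar's underside, 90 mm above the cartridge's underside. The collar is a disc 60 mm in diameter, 6 mm thick; home, it rests on the deck inside the gasket bead.
- cartridge_grip (a point): Middle of the cartridge's upright grip rib, 109 mm above its underside; axes as cartridge. The rib is 12 mm thick (x), 40 mm long (y), 26 mm high (96 to 122 mm up).
- cover: The slotted cover (0.16 kg), lying right way up: grey rectangular hood 90 (x) by 116 mm (y), 42 mm high, open below, 4 mm walls (38 mm high inside), a grip rib on top and a tongue at the foot of each y end. Origin: centre of its underside, z up. On the unit its y lies along the unit's y, either way round, origin on well.
- cover_grip (a point): Middle of the cover's upright grip rib, 56 mm above its underside; axes as cover. The rib is 12 mm thick (x), 44 mm long (y), 28 mm high (42 to 70 mm up).
- tongue_a (a point): End of the cover's +y tongue, 65 mm from its centre: 36 mm wide (x), 5 mm thick, rounded edge, level with the underside. Coming down, the tongues meet the clips with the underside about 15 mm above the deck; the push needed grows to 12 to 20 N, then, about 6 mm above it, the clips snap over (one may go first), the force falls away and the cover drops to the deck.
- tongue_b (a point): The same at the cover's -y end.
- resin_bottle: Bystander: white bottle with a black cap, 68 mm in diameter, 165 mm tall, upright. Origin: centre of its underside.
- dental_model: Bystander: printed tooth-arch model, about 56 by 66 by 30 mm. Origin: centre of its underside.
- scraper: Bystander: flat scraper, 190 mm long, lying on the worktop along its x. Origin: on the worktop under its middle.

How it is judged:
On the way, in this order (a step that is already met when the one before it is completed fails the run):
1. the cartridge stands upright in the well, its collar on the deck, let go (z of cartridge in the frame of well below -0.0875 m and horizontal distance between cartridge and well below 0.005 m and angle between cartridge's own z axis and vertical below 0.06 rad and contact force between the fingers and cartridge below 0.3 N), for 0.3 s.
2. the cover is down on the deck over the cartridge, both clips snapped back over its tongues (z of cover in the frame of well below 0.0015 m and horizontal distance between cover and well below 0.006 m and angle between cover's own z axis and vertical below 0.04 rad and value of joint each of clip_l, clip_r below 0.03 rad), for 0.2 s.
At the end, for the whole second after the job is handed in: Cartridge home in the well (collar within 2.5 mm of the deck, upright); cover on the deck (within 1.5 mm, centred within 6 mm, square within 0.1 rad), both clips at rest over its tongues (under 0.03 rad); fingers still gripping the cover (over 15 N), pressing it on the unit with over 5 N (all of step 2 and z of cartridge in the frame of well below -0.0875 m and horizontal distance between cartridge and well below 0.005 m and angle between cartridge's own z axis and vertical below 0.06 rad and angle between the y axis of cover and the y axis of unit, either way round below 0.1 rad and contact force between the fingers and cover above 15 N and contact force between cover and unit above 5 N); the arm keeps its last pose, push and grip.
It fails at once if the resin bottle is shifted or tipped (distance of resin_bottle from where it was at the start of the episode above 0.03 m or angle between resin_bottle's own z axis and vertical above 0.3 rad).
It fails at once if the dental model is shifted (distance of dental_model from where it was at the start of the episode above 0.03 m).
It fails at once if the scraper is shifted (distance of scraper from where it was at the start of the episode above 0.03 m).
It also fails if it takes over 67 s, if anything falls off the work surface, if the arm or the gripper's body presses on something with over 40 N, if the wrist force passes 120 N, or if a joint passes its speed limit or range.

## Working session

There is one attempt and no reset: what is moved stays moved. The work goes in short steps, each a Python script; the robot and the scene stay as the last script left them, time stands still between calls to the robot, and variables do not carry over. Pictures are saved under pics/ and viewed, at most 10 in all, crops included, and the job is handed in when it is done.

```bash
ls; mkdir -p pics
cat > h.py <<'E'
import numpy as np, cv2
from plant import bot
from scipy.spatial.transform import Rotation as R
def ray(c,px):
    m=c["mtx"]; E=np.array(c["extrinsics"]); 
    d=np.array([(px[0]-m[0][2])/m[0][0], -(px[1]-m[1][2])/m[1][1], -1.0])
    return E[:3,3], E[:3,:3]@d
def zpt(c,px):
    o,d=ray(c,px); u,v=int(round(px[0])),int(round(px[1]))
    p=c["z_map"][max(v-2,0):v+3,max(u-2,0):u+3]; p=p[p>0]
    return o+d*np.median(p) if len(p) else None
def tri(rays):
    A=np.zeros((3,3));b=np.zeros(3)
    for o,d in rays:
        d=d/np.linalg.norm(d);P=np.eye(3)-np.outer(d,d);A+=P;b+=P@o
    x=np.linalg.solve(A,b)
    return x,[np.linalg.norm((np.eye(3)-np.outer(d,d)/(d@d))@(x-o)) for o,d in rays]
E
cat > a.py <<'E'
from h import *
np.set_printoptions(precision=4,suppress=True)
C={}
for n in("scene","top"):
    C[n]=bot.capture(n); cv2.imwrite(f"pics/{n}0.png",C[n]["frame"][:,:,::-1])
    print(n,list(C[n].keys()),np.array(C[n]["mtx"]).tolist(),C[n].get("distortion"))
for l in "unit well clip_l_hook clip_r_hook cartridge collar cartridge_grip cover cover_grip tongue_a tongue_b resin_bottle dental_model scraper".split():
    for n in C:
        for r in bot.spot_point(n,l)[:2]:
            print(l,n,round(r["score"],2),np.round(r["point"],1),zpt(C[n],r["point"]))
        
print(bot.read_state())
E
python3 a.py
```

```text
pics
scene ['frame', 'z_map', 'mtx', 'extrinsics'] [[371.56221325948627, 0.0, 319.87450553485], [0.0, 371.56221325948627, 198.71012646813182], [0.0, 0.0, 1.0]] None
top ['frame', 'z_map', 'mtx', 'extrinsics'] [[473.6587811588944, 0.0, 325.9160649368603], [0.0, 473.6587811588944, 201.6694226445165], [0.0, 0.0, 1.0]] None
unit scene 0.9 [334.2 212. ] [ 0.6025 -0.0256  0.1048]
unit top 0.62 [322.8 201.8] [0.5039 0.0389 0.013 ]
well scene 0.79 [334.3 190. ] [0.479  0.0579 0.0867]
well top 0.92 [317.9 198.5] [0.5146 0.0555 0.0134]
clip_l_hook scene 0.41 [349.8 181.5] [0.4978 0.1091 0.1151]
clip_l_hook top 0.59 [393.  194.9] [ 0.5339 -0.1955  0.0079]
clip_l_hook top 0.4 [300.3 194.9] [0.5121 0.1085 0.113 ]
clip_r_hook scene 0.64 [282.  242.7] [ 0.5394 -0.1831  0.0017]
clip_r_hook scene 0.6 [319.6 194. ] [ 0.4977 -0.0143  0.1072]
clip_r_hook top 0.57 [321.4 201.1] [0.5061 0.0436 0.0138]
clip_r_hook top 0.39 [338.7 203.1] [ 0.4887 -0.0121  0.1182]
cartridge top 0.57 [256.4 202.7] [0.4861 0.2476 0.0944]
collar scene 0.9 [382.6 174.3] [0.5056 0.2511 0.1023]
collar top 0.63 [248.3 197.9] [0.497
[... 1206 characters left out ...]
scraper scene 0.78 [390.6 159.4] [0.3071 0.4753 0.0014]
scraper top 0.64 [194.7 249. ] [0.3362 0.4559 0.0175]
scraper top 0.48 [320.  199.8] [0.5104 0.0484 0.0134]
{'time': 1.5, 'qpos': array([-1.4755,  0.4261,  0.0739,  1.606 , -0.0341,  1.1108, -0.0671]), 'joint_velocities': array([ 0.0009, -0.0004,  0.0005,  0.0009, -0.0003, -0.0002,  0.0003]), 'effort': array([ -0.0001, -94.9533,   3.7567, -46.3872,   0.0191,   0.0024,
        -0.    ]), 'tcp_pos': array([0.1636, 0.6548, 0.199 ]), 'tool_rot': array([-0.    ,  0.1221,  0.9925, -0.    ]), 'wrist_force': array([ 0.1276,  0.0665, -0.0656]), 'moment': array([0.0524, 0.0605, 0.0251]), 'gripper_force': 0.0, 'gripper_width': 0.08513447378176349}
```

View images.

Run:
```python
import cv2
a=cv2.imread("pics/scene0.png")[100:350,150:500];b=cv2.imread("pics/top0.png")[110:290,150:510]
cv2.imwrite("pics/s1.png",cv2.resize(a,None,fx=2.2,fy=2.2,interpolation=cv2.INTER_CUBIC));cv2.imwrite("pics/t1.png",cv2.resize(b,None,fx=2.2,fy=2.2,interpolation=cv2.INTER_CUBIC))
```

```text
(no output)
```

View pics/s1.png

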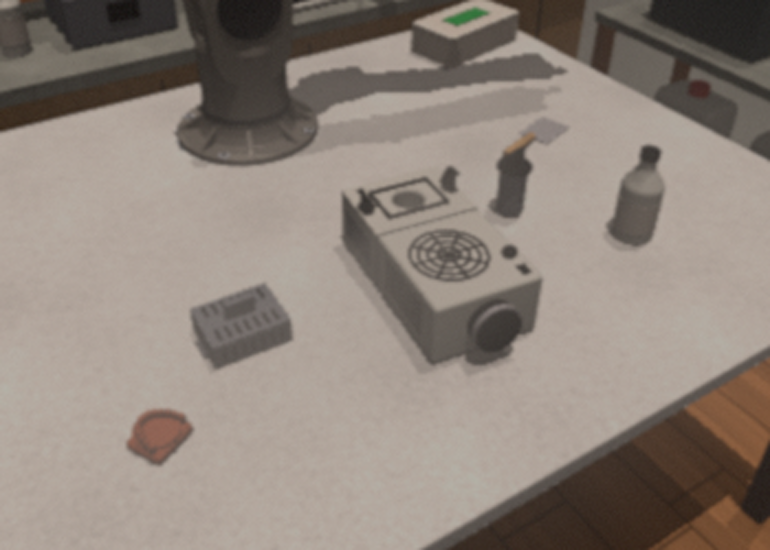

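View pics/t1.png

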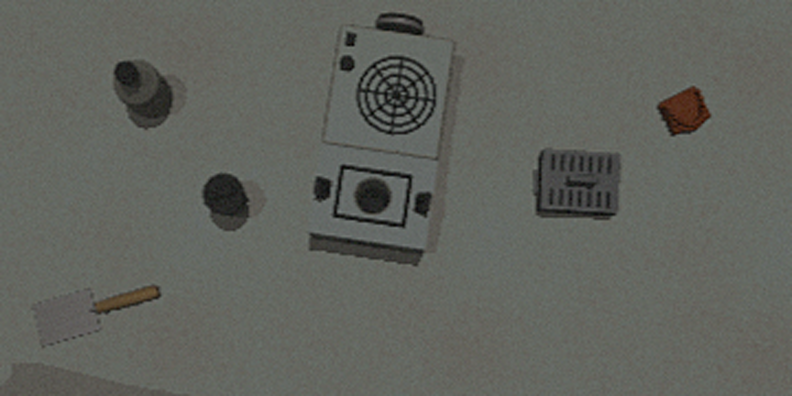

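```bash
cat >> h.py <<'E'
def wext(c,s):
    T=np.eye(4);q=s["tool_rot"];T[:3,:3]=R.from_quat([q[1],q[2],q[3],q[0]]).as_matrix();T[:3,3]=s["tcp_pos"]
    return T@np.array(c["mount"])
def wray(c,E,px):
    m=np.array(c["mtx"]);a=(px[0]-m[0,2])/m[0,0];b=(px[1]-m[1,2])/m[1,1];t=np.hypot(a,b)
    k=np.sin(t)/t if t>1e-9 else 1
    return E[:3,3],E[:3,:3]@np.array([a*k,-b*k,-np.cos(t)])
def wz(c,E,px):   # depth point
    o,d=wray(c,E,px);u,v=int(round(px[0])),int(round(px[1]))
    if not(2<=u<638 and 2<=v<398):return None
    p=c["z_map"][v-1:v+2,u-1:u+2];p=p[p>0]
    return o+d*np.median(p)/(-(E[:3,:3].T@d)[2]) if len(p) else None
def look(name,labels):
    s=bot.read_state();c=bot.capture("wrist");E=wext(c,s)
    cv2.imwrite(f"pics/{name}.png",c["frame"][:,:,::-1])
    np.savez(f"pics/{name}.npz",E=E,**c)
    out=[]
    for l in labels.split():
        for r in bot.spot_point("wrist",l)[:2]:
            out.append((l,name,r["score"],np.array(r["point"]),wray(c,E,r["point"]),wz(c,E,r["point"])))
            print(l,name,round(r["score"],2),np.round(r["point"],1),out[-1][-1])
    return out
E
cat > b.py <<'E'
from h import *
import pickle
np.set_printoptions(precision=4,suppress=True)
Q=[0,0.0,1,0]
o=[]
for n,p,l in[("w1",(0.48,0.32,0.40),"well clip_l_hook cartridge_grip collar"),("w2",(0.48,0.15,0.40),"well clip_l_hook clip_r_hook cartridge_grip collar"),("w3",(0.50,-0.08,0.40),"well clip_l_hook clip_r_hook cover_grip tongue_a"),("w4",(0.50,-0.28,0.4),"well clip_r_hook cover_grip tongue_a")]:
    bot.move_to(p,Q); o+=look(n,l)
pickle.dump(o,open("o.pkl","wb"))
c=np.load("pics/w4.npz");print(c["mtx"],c["mount"])
print(bot.read_state()["time"],bot.read_state()["qpos"])
E
python3 b.py
```

```text
well w1 0.85 [153.9 176.1] [0.5107 0.024  0.0737]
clip_l_hook w1 0.47 [183.4 181.5] [0.5142 0.1007 0.1078]
clip_l_hook w1 0.23 [354.3 240.8] [0.6265 0.3852 0.081 ]
cartridge_grip w1 0.92 [280.8 170.9] [0.4962 0.2662 0.1214]
cartridge_grip w1 0.61 [286.4 169.9] [0.4947 0.2747 0.1218]
collar w1 0.74 [284.4 171.8] [0.4975 0.2717 0.1221]
well w2 0.58 [249.5 172.8] [0.5161 0.028  0.0357]
clip_l_hook w2 0.83 [289.8 178.8] [0.5112 0.1078 0.1125]
clip_r_hook w2 0.8 [216.1 169.7] [ 0.4971 -0.012   0.1038]
cartridge_grip w2 0.69 [474.4  81.6] [0.3354 0.4531 0.0178]
collar w2 0.95 [385.3 170.1] [0.497  0.2543 0.1135]
well w3 0.82 [400.1 158.6] [0.5107 0.0717 0.0284]
clip_l_hook w3 0.65 [435.3 168.9] [0.5136 0.1084 0.1128]
clip_l_hook w3 0.19 [505.9 162.4] [0.4986 0.2479 0.1088]
clip_r_hook w3 0.71 [361.9 155.4] [ 0.4945 -0.0121  0.1151]
cover_grip w3 0.72 [216.2 178.8] [ 0.5396 -0.2537  0.0691]
cover_grip w3 0.58 [359.5 157.4] [ 0.497  -0.0163  0.1194]
well w4 0.6 [502.4 161.2] [0.504  0.074  0.0583]
clip_r_hook w4 0.55 [481.2 161.1] [ 0.4992 -0.0035  0.1056]
cover_grip w4 0.83 [328.8 178.2] [ 0.5396 -0.2604  0.0688]
cover_grip w4 0.16 [293.3 170.1] [ 0.5382 -0.3247  0.0014]
tongue_a w4 0.97 [363. 172.] [ 0.5415 -0.1929  0.0014]
tongue_a w4 0.77 [292. 171.] [ 0.5403 -0.3273 -0.0007]
[[309.7069   0.     317.4824]
 [  0.     309.7069 197.0465]
 [  0.       0.       1.    ]] [[ 0.0002  0.964   0.266   0.0674]
 [ 1.      0.0002 -0.0014 -0.0006]
 [-0.0014  0.266  -0.964  -0.1744]
 [ 0.      0.      0.      1.    ]]
6.875 [-0.3313  0.1722  0.8637  1.5874 -0.1322  1.4427  2.1145]
```

```bash
cat > c.py <<'E'
from h import *
def ortho(n,c0,z,half=0.1,res=0.0007):
    d=np.load(f"pics/{n}.npz");E=d["E"];m=d["mtx"]
    N=int(2*half/res);g=(np.arange(N)+.5)*res-half
    Y,X=np.meshgrid(c0[1]-g,c0[0]-g)   # rows: x decreasing; cols: y decreasing
    P=np.stack([X,Y,np.full_like(X,z)],-1)-E[:3,3]
    q=P@E[:3,:3];q=q*[1,-1,-1];rho=np.hypot(q[...,0],q[...,1]);t=np.arctan2(rho,q[...,2])
    u=m[0,2]+m[0,0]*t*q[...,0]/rho;v=m[1,2]+m[1,1]*t*q[...,1]/rho
    return cv2.remap(d["frame"][:,:,::-1].copy(),u.astype(np.float32),v.astype(np.float32),cv2.INTER_CUBIC)
def cloud(names):
    o=[]
    for n in names:
        d=np.load(f"pics/{n}.npz");E=d["E"];m=d["mtx"];Z=d["z_map"]
        v,u=np.nonzero(Z>0);a=(u-m[0,2])/m[0,0];b=(v-m[1,2])/m[1,1];t=np.hypot(a,b)
        z=Z[v,u];k=np.tan(t)/t;ok=t<1.2
        o.append((np.stack([a*k*z,-b*k*z,-z],-1)@E[:3,:3].T+E[:3,3])[ok])
    return o
if __name__=="__main__":
    np.set_printoptions(precision=4,suppress=True)
    lay=[("w2",(0.504,0.048),.105),("w3",(0.504,0.048),.105),("w3",(.54,-.26),.042),("w1",(.497,.265),.122),("w2",(.497,.265),.122),("w4",(.54,-.26),.042)]
    im=[ortho(*l,half=.09) for l in lay]
    for i in im: cv2.drawMarker(i,(i.shape[1]//2,i.shape[0]//2),(0,0,255),0,10,1)
    cv2.imwrite("pics/ortho.png",np.vstack([np.hstack(im[:3]),np.hstack(im[3:])]))
    print(im[0].shape)
    C=dict(zip(["w1","w2","w3","w4"],cloud(["w1","w2","w3","w4"])))
    def rect(n,c0,r,z0,z1):
        p=C[n];p=p[(np.hypot(p[:,0]-c0[0],p[:,1]-c0[1])<r)&(p[:,2]>z0)&(p[:,2]<z1)]
        (c,s,a)=cv2.minAreaRect(p[:,:2].astype(np.float32));print(n,c0,z0,len(p),"ctr",np.array(c),"size",np.array(s),"ang",round(a,2),"med",np.median(p,0),"std z",p[:,2].std())
    for n in("w1","w2"):
        rect(n,(.497,.265),.05,.117,.13); rect(n,(.497,.265),.05,.09,.104)
    for n in("w3","w4"):
        rect(n,(.54,-.26),.1,.030,.050); rect(n,(.54,-.26),.1,.06,.08)
    for n in("w2","w3"):
        rect(n,(.504,.048),.09,.100,.108);rect(n,(.511,.1078),.03,.12,.15);rect(n,(.4955,-.0121),.03,.12,.15)
        rect(n,(.56,.04),.26,.098,.112)
E
python3 c.py
```

```text
(257, 257, 3)
w1 (0.497, 0.265) 0.117 209 ctr [0.5004 0.2642] size [0.0136 0.0402] ang 15.14 med [0.4996 0.2645 0.1211] std z 0.0013015896131658754
w1 (0.497, 0.265) 0.09 843 ctr [0.5001 0.2648] size [0.0575 0.0582] ang 87.82 med [0.4949 0.2653 0.0956] std z 0.0012147069055666222
w2 (0.497, 0.265) 0.117 194 ctr [0.5007 0.2636] size [0.013  0.0411] ang 12.93 med [0.4998 0.263  0.1213] std z 0.0012359434397758032
w2 (0.497, 0.265) 0.09 806 ctr [0.4999 0.2635] size [0.0599 0.0585] ang 52.53 med [0.4951 0.2606 0.0958] std z 0.0014226109002407855
w3 (0.54, -0.26) 0.03 2783 ctr [ 0.5396 -0.2586] size [0.1179 0.0913] ang 87.82 med [ 0.5349 -0.2532  0.0414] std z 0.0016921733465161096
w3 (0.54, -0.26) 0.06 174 ctr [ 0.539  -0.2576] size [0.0434 0.0124] ang 85.25 med [ 0.538  -0.2559  0.0687] std z 0.002168010119978729
w4 (0.54, -0.26) 0.03 3119 ctr [ 0.5395 -0.2589] size [0.1168 0.0906] ang 88.19 med [ 0.5342 -0.2593  0.0417] std z 0.0013760955768421753
w4 (0.54, -0.26) 0.06 211 ctr [ 0.5397 -0.2583] size [0.0439 0.0134] ang 88.45 med [ 0.5389 -0.2584  0.0689] std z 0.002330500326021914
w2 (
[... 374 characters left out ...]
 std z 0.005273538750494731
w2 (0.56, 0.04) 0.098 14405 ctr [0.5981 0.1082] size [0.3132 0.3095] ang 83.13 med [0.5639 0.0489 0.1047] std z 0.0016164455897857736
w3 (0.504, 0.048) 0.1 6898 ctr [0.5146 0.047 ] size [0.1701 0.1583] ang 83.64 med [0.5129 0.0408 0.1048] std z 0.0010338913734636059
w3 (0.511, 0.1078) 0.12 242 ctr [0.5098 0.1203] size [0.0196 0.0258] ang 82.78 med [0.5099 0.1193 0.1321] std z 0.005458495133809754
w3 (0.4955, -0.0121) 0.12 182 ctr [ 0.4927 -0.0243] size [0.019  0.0264] ang 77.15 med [ 0.4917 -0.0254  0.1352] std z 0.004611414840393399
w3 (0.56, 0.04) 0.098 15562 ctr [0.599  0.1104] size [0.3189 0.31  ] ang 82.8 med [0.5727 0.027  0.105 ] std z 0.0016041562585871719
```

View pics/ortho.png

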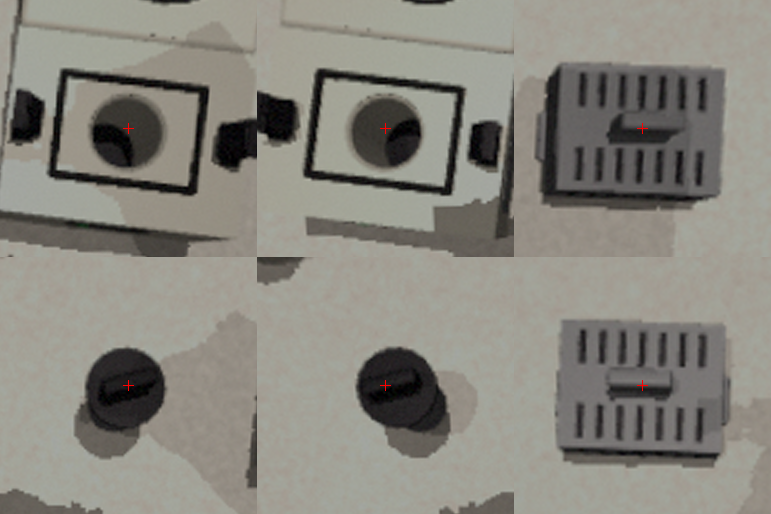

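Ortho views: the well mouth is centred close to my guess (0.504, 0.048), and the gasket is tilted about 7°. The cartridge rib (about 14°) and the cover rib are both clear. Next I'll refine the well from the gasket and circle, and check IK.

```bash
cat >> h.py <<'E'
def quat(phi):  # tool z down, tool y at angle phi in world
    y=np.array([np.cos(phi),np.sin(phi),0]);z=np.array([0,0,-1.]);x=np.cross(y,z)
    q=R.from_matrix(np.stack([x,y,z],1)).as_quat();return np.array([q[3],q[0],q[1],q[2]])
E
cat > d.py <<'E'
from c import *
np.set_printoptions(precision=4,suppress=True)
res=.0005;half=.09;c0=(.504,.048)
for n in("w2","w3"):
    for z in(.105,.110):
        g=cv2.cvtColor(ortho(n,c0,z,half,res),cv2.COLOR_BGR2GRAY);N=g.shape[0]
        m=(g<60).astype(np.uint8)
        cs,h=cv2.findContours(m,cv2.RETR_CCOMP,cv2.CHAIN_APPROX_NONE)
        for c in cs:
            (x,y),s,a=cv2.minAreaRect(c)
            if .055<max(s)*res<.12 and min(s)*res>.05:
                print(n,z,"rect",np.array([c0[0]+half-(y+.5)*res,c0[1]+half-(x+.5)*res]),np.array(s)*res,a)
        w=g[N//2-60:N//2+60,N//2-60:N//2+60]
        t,_=cv2.threshold(w,0,255,cv2.THRESH_OTSU);m=(w<t).astype(np.uint8)
        cs,_=cv2.findContours(m,cv2.RETR_EXTERNAL,cv2.CHAIN_APPROX_NONE);c=max(cs,key=cv2.contourArea)
        (x,y),s,a=cv2.fitEllipse(c);x+=N//2-60;y+=N//2-60
        print(n,z,"well",c0[0]+half-(y+.5)*res,c0[1]+half-(x+.5)*res,np.array(s)*res)
for nm,p,yaw in(("cart",(.5003,.264,.0985),14),("well",(.504,.048,.12),-7),("cov",(.5395,-.2585,.045),-1.5)):
    for f in(yaw,yaw+180):
        q=bot.solve_ik(p,quat(np.radians(f)));print(nm,f,q)
E
python3 d.py
```

```text
w2 0.105 rect [0.5014 0.0481] [0.1051 0.0774] 6.897428035736084
w2 0.105 rect [0.5017 0.0483] [0.0964 0.0685] 7.125016689300537
w2 0.105 well 0.501010513305664 0.04926304244995118 [0.0493 0.0496]
w2 0.11 rect [0.5005 0.0492] [0.104  0.0763] 7.125016689300537
w2 0.11 rect [0.5007 0.0494] [0.0955 0.0676] 7.206057071685791
w2 0.11 well 0.50002095413208 0.050299179077148454 [0.0487 0.049 ]
w3 0.105 rect [0.5014 0.049 ] [0.1045 0.0769] 6.981057643890381
w3 0.105 rect [0.5016 0.0488] [0.0966 0.0688] 7.275004863739014
w3 0.105 well 0.5009358749389649 0.047482120513916024 [0.0486 0.0493]
w3 0.11 rect [0.5006 0.0476] [0.1033 0.0762] 7.006799697875977
w3 0.11 rect [0.5008 0.0473] [0.0956 0.0681] 7.125016689300537
w3 0.11 well 0.5002019920349121 0.04613993835449219 [0.048  0.0488]
cart 14 [-1.0048  0.3997  0.5076  1.9695 -0.258   0.8352 -0.1117]
cart 194 [-0.3576  0.3789 -0.2963  1.9308  0.144   0.8521  2.6568]
well -7 [-0.8612  0.3108  0.7658  2.0901 -0.2874  0.8448 -0.0482]
well 173 [ 0.0642  0.2645 -0.3298  2.0401  0.1126  0.8538  2.6904]
cov -1.5 [-0.3022  0.666   0.8873  1.9423 -0.6811  0.8646  0.9237]
cov 178.5 [-0.4533  0.8863  1.2013  1.9489 -0.9803  1.0547 -1.9653]
```

```bash
cat > e.py <<'E'
from h import *
np.set_printoptions(precision=4,suppress=True)
q=quat(np.radians(14));p=np.array([.5003,.264,.0985])
bot.move_to(p+[0,0,.10],q); bot.move_l(p,feed=.12)
s=bot.read_state();print(s["tcp_pos"],s["wrist_force"])
bot.grasp();s=bot.read_state();print(s["gripper_width"],s["gripper_force"],s["wrist_force"],s["time"])
bot.move_l(p+[0,0,.17],feed=.12)
s=bot.read_state();print(s["tcp_pos"],s["gripper_width"],s["gripper_force"],s["wrist_force"],s["moment"],s["time"])
wp=np.array([.501,.0484,0])
bot.move_to(wp+[0,0,.27],quat(np.radians(-7.1)))
s=bot.read_state();print(s["tcp_pos"],s["wrist_force"],s["time"])
look("g1","collar cartridge_grip well")
cv2.imwrite("pics/sc1.png",cv2.resize(bot.capture("scene")["frame"][120:300,250:450,::-1],None,fx=3,fy=3))
E
python3 e.py
```

```text
[0.5007 0.2641 0.0991] [0.0511 0.4154 0.217 ]
6.941069007242303e-05 0.0 [ 0.4729  0.2993 -0.035 ] 10.7167
[0.5    0.2638 0.2678] -7.610097231026788e-05 0.0 [0.082  0.0313 0.8453] [ 0.0837 -0.0341 -0.0385] 12.2833
[0.501 0.049 0.27 ] [ 0.3053  1.0373 -0.6419] 13.15
well g1 0.89 [314.8 173.7] [0.4953 0.0321 0.0111]
```

```bash
python3 - <<'E'
from h import *
np.set_printoptions(precision=4,suppress=True)
bot.gripper_open()
bot.move_to((.49,.19,.37),quat(np.radians(14)))
look("g2","collar cartridge_grip well")
E
python3 - <<'E'
import sys;sys.path.insert(0,'.')
import os;os.chdir('.')
from c import *
im=[ortho("g2",(.5,.264),z,half=.09) for z in (.122,.03)]
a=np.hstack(im);b=cv2.imread("pics/g2.png")
cv2.imwrite("pics/v3.png",np.vstack([cv2.resize(a,(640,320)),b])[:600] if 0 else np.vstack([cv2.resize(a,(400,200)),cv2.resize(b,(400,250))]))
p=cloud(["g2"])[0];p=p[np.hypot(p[:,0]-.5,p[:,1]-.264)<.06]
for z0,z1 in((.117,.13),(.09,.104)):
    k=p[(p[:,2]>z0)&(p[:,2]<z1)]
    if len(k):print(cv2.minAreaRect(k[:,:2].astype(np.float32)),np.median(k,0))
print(p[:,2].max())
E
```

```text
collar g2 0.75 [337.1 111.1] [0.4985 0.2653 0.1217]
cartridge_grip g2 0.57 [338.2 112.5] [0.5004 0.2638 0.1222]
well g2 0.68 [298.6 250.1] [0.4978 0.0238 0.0547]
((0.4996523857116699, 0.2636691927909851), (0.012203014455735683, 0.03996770456433296), 14.428357124328613) [0.50028081 0.26475097 0.12103455]
((0.5007921457290649, 0.2633822560310364), (0.05786622315645218, 0.05831490829586983), 14.688374519348145) [0.49867902 0.26344115 0.09551155]
0.5076118259777731
```

View pics/sc1.png

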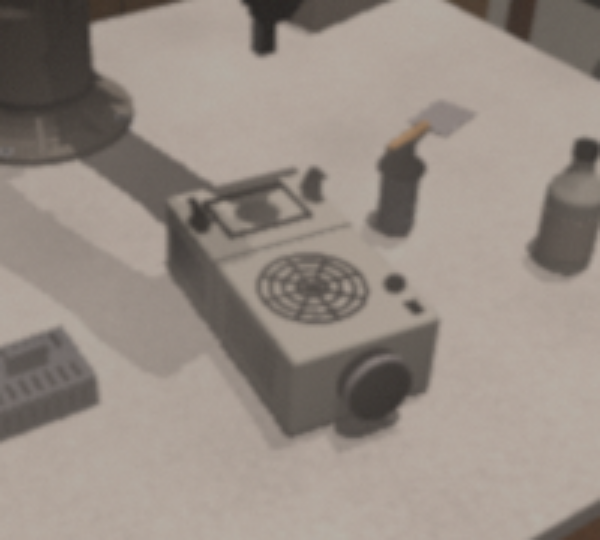

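View pics/v3.png

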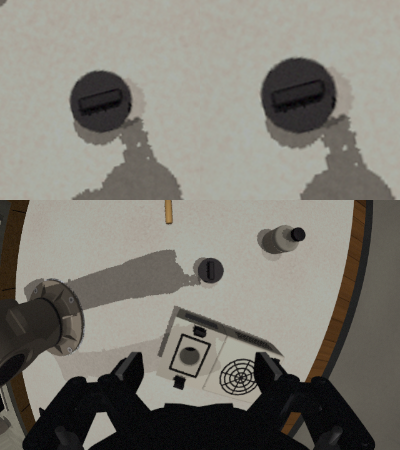

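The cartridge is untouched (rib still at 0.4997, 0.2637). In the scene view the shut fingertips look higher than the reported TCP, so I'll measure where the tips really are.

Run:
```python
from h import *
np.set_printoptions(precision=4,suppress=True)
for k in("open","shut"):
    if k=="shut":bot.grasp()
    s=bot.read_state();t=s["tcp_pos"];c=bot.capture("scene");E=np.array(c["extrinsics"]);m=c["mtx"];Z=c["z_map"]
    v,u=np.nonzero(Z>0);z=Z[v,u]
    P=np.stack([(u-m[0][2])/m[0][0]*z,-(v-m[1][2])/m[1][1]*z,-z],-1)@E[:3,:3].T+E[:3,3]
    d=P-t;ok=(np.hypot(d[:,0],d[:,1])<.08)&(P[:,2]>.2)
    d=d[ok];i=np.argsort(d[:,2])
    print(k,t,s["gripper_width"],s["time"],len(d));print(d[i[:60:6]])
    r=(E[:3,:3].T@(t-E[:3,3]));px=(m[0][2]+m[0][0]*r[0]/-r[2],m[1][2]-m[1][1]*r[1]/-r[2]);print("tcp px",px)
    im=c["frame"][:,:,::-1].copy();x,y=map(int,px);a=im[max(y-80,0):y+80,x-80:x+80];a=cv2.resize(a,None,fx=2.5,fy=2.5)
    cv2.drawMarker(a,(int((px[0]-x+80)*2.5),int((px[1]-max(y-80,0))*2.5)),(0,0,255),0,12,1)
    cv2.imwrite(f"pics/tip_{k}.png",a)
a=[cv2.imread(f"pics/tip_{k}.png") for k in("open","shut")];h=min(i.shape[0] for i in a);cv2.imwrite("pics/tips.png",np.hstack([i[:h] for i in a]))
```

```text
open [0.49   0.1889 0.3695] 0.08557602298000241 15.1083 2763
[[ 0.045   0.0097  0.0453]
 [-0.0501 -0.0056  0.0477]
 [-0.0464 -0.0243  0.0489]
 [-0.0374 -0.0234  0.0514]
 [ 0.0442 -0.0025  0.0535]
 [-0.0402 -0.0097  0.0545]
 [-0.0439 -0.0228  0.0558]
 [ 0.0474 -0.0019  0.0575]
 [ 0.0532  0.0124  0.0596]
 [ 0.0498  0.0035  0.0603]]
tcp px (np.float64(372.89991576717665), np.float64(106.0726617788259))
shut [0.49 0.19 0.37] -0.00024464273110284243 15.925 2613
[[ 0.0039  0.0045  0.0326]
 [ 0.0061 -0.0096  0.036 ]
 [-0.0066 -0.0117  0.0388]
 [ 0.0096 -0.013   0.0409]
 [ 0.009   0.007   0.0433]
 [-0.015  -0.0097  0.0454]
 [-0.0011 -0.013   0.0471]
 [ 0.0062 -0.0151  0.0497]
 [-0.0082 -0.0157  0.0517]
 [-0.0025 -0.0125  0.0528]]
tcp px (np.float64(373.1772940527068), np.float64(105.85369020993105))
```

View pics/tips.png

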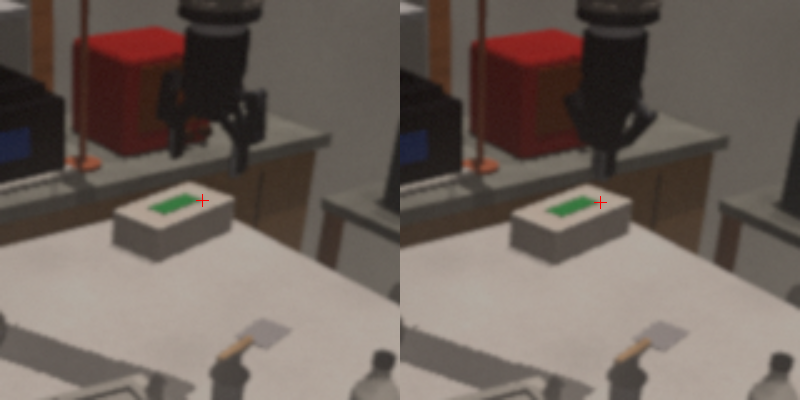

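Shut, the real tips lie about 32 mm short of the reported TCP (red marker below the fingers). I'll confirm this with the wrist depth before moving.

Run:
```python
from h import *
from c import cloud
np.set_printoptions(precision=4,suppress=True)
look("g3","")
s=bot.read_state();q=s["tool_rot"];Rm=R.from_quat([q[1],q[2],q[3],q[0]]).as_matrix()
p=cloud(["g3"])[0];d=(p-s["tcp_pos"])@Rm
k=d[(np.hypot(d[:,0],d[:,1])<.05)&(d[:,2]<.02)&(d[:,2]>-.15)]
i=np.argsort(-k[:,2]);print(len(k));print(k[i[:100:10]])
t=k[k[:,2]>k[i[5],2]-.012];print("near tip x range",t[:,0].min(),t[:,0].max(),"y",t[:,1].min(),t[:,1].max(),len(t))
b=cv2.imread("pics/g3.png")[200:];print(s["time"])
```

```text
41065
[[ 0.01   -0.0045 -0.0344]
 [ 0.0105  0.0008 -0.0355]
 [ 0.0107  0.0023 -0.0359]
 [ 0.0106 -0.0035 -0.0369]
 [ 0.0108  0.0003 -0.0374]
 [ 0.0067  0.01   -0.0377]
 [ 0.0068  0.009  -0.0379]
 [ 0.0064  0.0109 -0.0382]
 [ 0.0107 -0.0016 -0.0386]
 [ 0.0066 -0.0078 -0.0387]]
near tip x range 0.00557596548032692 0.011373919029367964 y -0.014015245380017586 0.013113042736642513 502
16.025
```

Wrist depth agrees: the tips are 33 mm short along z and centred laterally. I'll correct for that and grasp again.

```bash
cat > e.py <<'E'
from h import *
np.set_printoptions(precision=4,suppress=True)
def st(k=""):
    s=bot.read_state();print(k,s["tcp_pos"],"w",round(s["gripper_width"],4),"g",round(s["gripper_force"],1),"F",s["wrist_force"],"M",s["moment"],round(s["time"],2));return s
bot.gripper_open()
q=quat(np.radians(14));p=np.array([.5003,.2638,.0675])
bot.move_to(p+[0,0,.11],q); bot.move_l(p,feed=.12);st("down")
bot.grasp();s=st("grip")
if .008<s["gripper_width"]<.016:
    bot.move_l(p+[0,0,.18],feed=.15);st("lift")
    bot.move_to((.501,.0484,.25),quat(np.radians(-7.1)));st("over")
    look("g4","")
    c=bot.capture("scene");np.savez("pics/sc4.npz",**c)
    cv2.imwrite("pics/sc4.png",cv2.resize(c["frame"][100:280,250:450,::-1],None,fx=3,fy=3))
E
python3 e.py
```

```text
down [0.5008 0.264  0.0682] w 0.0853 g 0.0 F [0.7796 0.1785 0.7652] M [ 0.007  -0.0427 -0.0185] 18.72
grip [0.5005 0.264  0.0677] w 0.0109 g 59.3 F [ 0.7321 -0.6309  4.9009] M [0.0057 0.0587 0.0579] 19.38
lift [0.4999 0.2636 0.2466] w 0.0108 g 58.4 F [-0.118  -0.934  -1.9329] M [-0.0018  0.0114  0.0049] 20.73
over [0.501  0.0486 0.2499] w 0.0109 g 58.4 F [ 0.3342  0.1972 -2.7085] M [ 0.0614 -0.0396  0.0048] 21.6
```

Run:
```python
import numpy as np
from scipy.optimize import least_squares
c=np.load("pics/sc4.npz");E=c["extrinsics"];m=c["mtx"];Z=c["z_map"]
v,u=np.nonzero(Z>0);z=Z[v,u]
P=np.stack([(u-m[0][2])/m[0][0]*z,-(v-m[1][2])/m[1][1]*z,-z],-1)@E[:3,:3].T+E[:3,3]
k=P[(np.hypot(P[:,0]-.501,P[:,1]-.0486)<.04)&(P[:,2]>.15)&(P[:,2]<.36)]
print("lowest",np.sort(k[:,2])[:8])
for a in np.arange(.17,.31,.015):
    s=k[(k[:,2]>=a)&(k[:,2]<a+.015)]
    if len(s)<8:continue
    f=least_squares(lambda x:np.hypot(s[:,0]-x[0],s[:,1]-x[1])-.023,[.5,.05],loss="soft_l1",f_scale=.002);print(round(a,3),len(s),f.x.round(4))
```

```text
lowest [0.1805703  0.18172177 0.18202863 0.18359114 0.18404985 0.186078
 0.18677198 0.18685623]
0.185 48 [0.4992 0.047 ]
0.2 61 [0.4994 0.046 ]
0.215 62 [0.4995 0.0466]
0.23 57 [0.4993 0.0462]
0.245 66 [0.4998 0.0457]
0.26 48 [0.5012 0.0449]
0.275 113 [0.4964 0.0476]
0.29 60 [0.4942 0.0518]
0.305 40 [0.5002 0.058 ]
```

View pics/sc4.png

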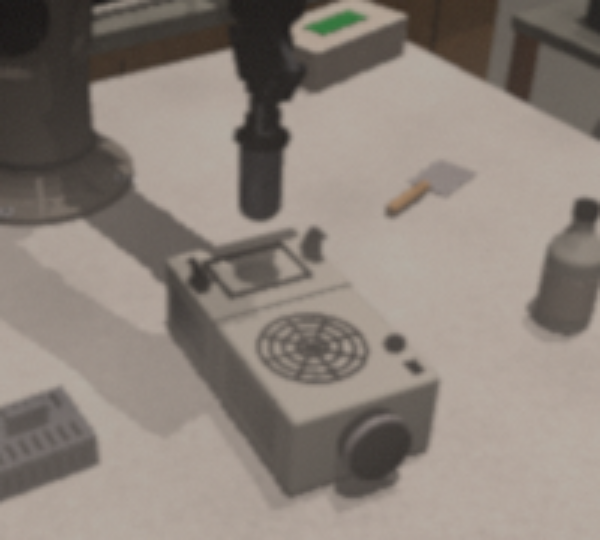

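The cartridge hangs upright over the well in the scene view (collar near 262,130; foot at 262,215). Next: descend while watching the forces.

```bash
cat > f.py <<'E'
from h import *
from e2 import st
np.set_printoptions(precision=3,suppress=True)
for z in (.175,.165,.155,.145,.12,.10,.088,.084,.0825,.081,.0795):
    bot.move_l((.501,.0484,z),feed=.06);s=st(z)
    if np.hypot(*s["wrist_force"][:2])>10 or s["wrist_force"][2]>8: print("STOP");break
E
sed -n 1,4p e.py > e2.py; python3 f.py
```

```text
0.175 [0.501 0.048 0.175] w 0.0113 g 58.4 F [ 0.01  -0.083 -1.471] M [ 0.012 -0.002 -0.01 ] 23.1
0.165 [0.501 0.048 0.165] w 0.0105 g 58.4 F [ 0.243  0.128 -1.245] M [-0.003  0.008  0.061] 23.42
0.155 [0.501 0.048 0.155] w 0.0112 g 58.4 F [ 0.082  0.141 -1.326] M [-0.019  0.027 -0.031] 23.73
0.145 [0.501 0.048 0.145] w 0.0105 g 58.4 F [-0.322 -0.262 -2.31 ] M [-0.001  0.016  0.055] 24.05
0.12 [0.501 0.048 0.12 ] w 0.0104 g 58.4 F [ 0.236  0.503 -1.133] M [-0.017  0.026 -0.028] 24.62
0.1 [0.501 0.048 0.1  ] w 0.0106 g 58.4 F [ 1.421  0.378 -1.268] M [-0.046 -0.019 -0.009] 25.1
0.088 [0.501 0.048 0.088] w 0.0109 g 58.4 F [-0.289  0.042 -0.728] M [-0.     0.02   0.002] 25.45
0.084 [0.501 0.048 0.084] w 0.0108 g 58.4 F [ 0.496  0.271 -2.338] M [ 0.031 -0.001 -0.045] 25.7
0.0825 [0.501 0.048 0.083] w 0.0108 g 59.1 F [-0.842 -0.305  4.024] M [-0.069  0.196 -0.042] 25.95
0.081 [0.501 0.048 0.083] w 0.0109 g 65.1 F [-15.577  -1.537  44.003] M [-0.351  3.353 -0.046] 26.2
STOP
```

```bash
cat > g.py <<'E'
from h import *
from c import cloud
from e2 import st
np.set_printoptions(precision=4,suppress=True)
bot.move_l((.501,.0484,.0825),feed=.06);st()
bot.gripper_open();st("open");bot.move_l((.501,.0484,.25),feed=.2)
def rect(n,c0,r,z0,z1):
    p=cloud([n])[0];p=p[(np.hypot(p[:,0]-c0[0],p[:,1]-c0[1])<r)&(p[:,2]>z0)&(p[:,2]<z1)]
    (c,s,a)=cv2.minAreaRect(p[:,:2].astype(np.float32));print(n,z0,len(p),"ctr",np.array(c),"size",np.array(s),"ang",round(a,2),"med",np.median(p,0))
bot.move_to((.501,-.05,.33),quat(np.radians(-5)));look("h1","cartridge_grip collar")
for z in((.106,.117),(.130,.145)):rect("h1",(.501,.0484),.035,*z)
bot.move_to((.54,-.30,.30),quat(np.radians(-1.5)));look("h2","cover_grip tongue_a")
rect("h2",(.54,-.26),.1,.030,.050);rect("h2",(.54,-.26),.1,.06,.08);st()
E
python3 g.py
```

```text
[0.5012 0.0485 0.0827] w 0.0109 g 60.2 F [-2.6575 -0.2583 10.5619] M [-0.0185  0.6006 -0.037 ] 26.45
open [0.501  0.0484 0.0825] w 0.086 g 0.0 F [ 0.1625 -0.621  -0.051 ] M [-0.0171 -0.0238 -0.1012] 27.16
cartridge_grip h1 0.71 [312.2  90.9] [0.5029 0.0442 0.1364]
cartridge_grip h1 0.27 [354.6 278.5] [ 0.544  -0.2439  0.0691]
collar h1 0.94 [311.9  91. ] [0.5026 0.0441 0.1365]
h1 0.106 1415 ctr [0.4997 0.049 ] size [0.066  0.0652] ang 40.7 med [0.5016 0.0475 0.1105]
h1 0.13 343 ctr [0.5013 0.0481] size [0.039  0.0124] ang 82.31 med [0.5013 0.0478 0.1361]
tongue_a h2 0.75 [316.7  90.1] [ 0.5419 -0.1946  0.0004]
h2 0.03 4912 ctr [ 0.5395 -0.2595] size [0.1171 0.09  ] ang 87.38 med [ 0.5399 -0.2575  0.0415]
h2 0.06 316 ctr [ 0.5401 -0.2598] size [0.0437 0.0119] ang 88.44 med [ 0.5399 -0.2589  0.0689]
 [ 0.5407 -0.2983  0.3002] w 0.0854 g 0.0 F [-0.174   0.9813 -0.0414] M [-0.0536 -0.0122  0.001 ] 30.02
```

Cartridge is home (rib top 0.136, centre 0.5013, 0.0481). Cover comes next.

```bash
cat > k.py <<'E'
from h import *
from c import cloud
from e2 import st
np.set_printoptions(precision=4,suppress=True)
q=quat(np.radians(-2));p=np.array([.5397,-.259,.0135])
bot.move_to(p+[0,0,.10],q); bot.move_l(p,feed=.12);st("down")
bot.grasp();s=st("grip")
if .008<s["gripper_width"]<.016:
    bot.move_l(p+[0,0,.21],feed=.15);st("lift")
    bot.move_to((.501,.0484,.21),quat(np.radians(-7.1)));st("over")
    look("k1","tongue_a")
    c=bot.capture("scene");np.savez("pics/k1s.npz",**c)
    a=cv2.resize(c["frame"][130:290,260:420,::-1],(500,500));cv2.imwrite("pics/k1s.png",a)
    P=cloud(["k1"])[0];P=P[(np.hypot(P[:,0]-.501,P[:,1]-.0484)<.1)&(P[:,2]>.2265)&(P[:,2]<.245)]
    print(cv2.minAreaRect(P[:,:2].astype(np.float32)),np.median(P,0),len(P))
E
python3 k.py
```

```text
down [ 0.5401 -0.2594  0.0142] w 0.0854 g 0.0 F [ 0.7441  0.442  -0.5286] M [0.0336 0.0276 0.0215] 31.79
grip [ 0.5398 -0.259   0.0137] w 0.011 g 59.3 F [-0.9628  0.6923  5.9788] M [ 0.2438  0.18   -0.0601] 32.47
lift [ 0.5393 -0.2588  0.2228] w 0.011 g 58.4 F [ 0.0451 -0.0791 -1.8494] M [-0.0347 -0.0118 -0.032 ] 34.02
over [0.5013 0.0474 0.2102] w 0.0107 g 58.4 F [ 0.5406  1.1449 -1.5581] M [-0.0324 -0.057   0.0128] 35.22
tongue_a k1 0.7 [319.3 117.9] [0.5107 0.1101 0.1184]
((0.5010337829589844, 0.04810679703950882), (0.11400163173675537, 0.09025494754314423), 82.740966796875) [0.5042 0.0758 0.2379] 21483
```

View pics/k1s.png

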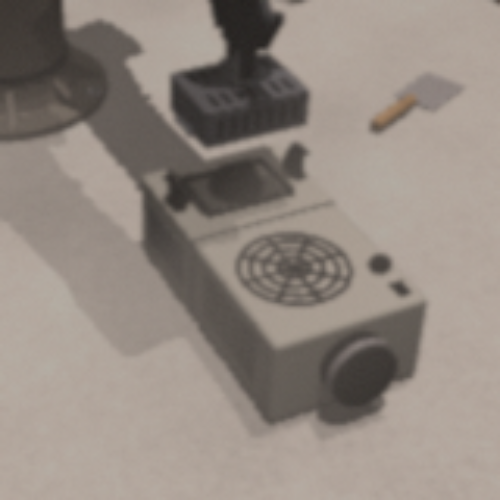

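The cover sits squarely over the well: centre (0.501, 0.048), yaw -7.3°, with the clips at either end. I'll press down in steps.

```bash
cat > m.py <<'E'
from h import *
from e2 import st
np.set_printoptions(precision=3,suppress=True)
for z in (.15,.138,.134,.131,.129,.127,.1255,.124,.122,.120,.119,.1185,.118,.1176,.1172):
    bot.move_l((.501,.0484,z),feed=.05);s=st(z)
    if np.hypot(*s["wrist_force"][:2])>15 or s["wrist_force"][2]>(35 if z>.12 else 22): print("STOP");break
E
python3 m.py
```

```text
0.15 [0.501 0.048 0.15 ] w 0.0111 g 58.4 F [ 0.807  1.03  -1.23 ] M [ 0.029 -0.011 -0.012] 36.72
0.138 [0.501 0.048 0.138] w 0.0107 g 58.4 F [ 0.091 -0.05  -1.18 ] M [0.007 0.053 0.03 ] 37.11
0.134 [0.501 0.048 0.134] w 0.0108 g 58.4 F [-0.252  0.03  -1.096] M [0.04  0.034 0.024] 37.36
0.131 [0.501 0.048 0.131] w 0.0108 g 58.5 F [ 1.323  0.211 -1.248] M [ 0.086 -0.217 -0.002] 37.61
0.129 [0.501 0.048 0.129] w 0.0108 g 58.9 F [1.427 0.339 1.776] M [ 0.01  -0.391  0.026] 37.86
0.127 [0.502 0.048 0.127] w 0.0107 g 59.4 F [0.897 0.602 4.649] M [ 0.001 -0.439 -0.021] 38.11
0.1255 [0.502 0.048 0.126] w 0.011 g 58.9 F [ 3.494 -0.524  1.277] M [ 0.015 -0.922  0.063] 38.36
0.124 [0.501 0.048 0.124] w 0.0105 g 58.4 F [ 4.122 -0.084 -2.001] M [ 0.011 -0.793  0.056] 38.61
0.122 [0.5   0.048 0.122] w 0.0113 g 58.3 F [ 1.167  0.401 -9.447] M [ 0.124 -0.444  0.047] 38.86
0.12 [0.501 0.048 0.12 ] w 0.0107 g 59.4 F [ 0.279 -0.455 -2.327] M [-0.012  0.033  0.017] 39.11
0.119 [0.501 0.048 0.119] w 0.0109 g 59.4 F [ 0.498  0.215 -1.829] M [-0.02   0.03  -0.043] 39.36
0.1185 [0.501 0.048 0.119] w 0.0109 g 60.3 F [-1.838  0.352  4.954] M [-0.038  0.511 -0.044] 39.61
0.118 [0.501 0.048 0.119] w 0.0109 g 62.7 F [-7.84   0.546 20.597] M [-0.038  1.748  0.07 ] 39.86
0.1176 [0.501 0.048 0.119] w 0.0109 g 64.5 F [-12.538  -0.294  33.477] M [-0.012  2.732  0.032] 40.11
STOP
```

Deck contact is at the expected height, with a 33 N push. I'll verify the cover level and clips.

Run:
```python
from h import *
from c import cloud,ortho
from e2 import st
np.set_printoptions(precision=4,suppress=True)
bot.dwell(.3);st();look("n1","clip_l_hook clip_r_hook tongue_a")
p=cloud(["n1"])[0]
for nm,c,r,a,b in(("cover",(.501,.0484),.09,.141,.152),("L",(.5102,.1211),.018,.12,.14),("R",(.492,-.0235),.018,.12,.14)):
    k=p[(np.hypot(p[:,0]-c[0],p[:,1]-c[1])<r)&(p[:,2]>a)&(p[:,2]<b)]
    if len(k)>4:
        print(nm,len(k),cv2.minAreaRect(k[:,:2].astype(np.float32)),np.median(k,0))
        if nm=="cover":A=np.c_[k[:,:2]-c,np.ones(len(k))];print("plane",np.linalg.lstsq(A,k[:,2],rcond=None)[0])
c=bot.capture("scene");a=cv2.resize(c["frame"][150:230,290:390,::-1],None,fx=5,fy=5,interpolation=cv2.INTER_CUBIC)
b=cv2.resize(ortho("n1",(.501,.0484),.13,half=.11,res=.0005),(400,400))
o=np.zeros((400,800,3),np.uint8);o[:,:400]=cv2.resize(a,(400,320))[:,:] if 0 else cv2.copyMakeBorder(cv2.resize(a,(400,320)),0,80,0,0,0);o[:,400:]=b
cv2.imwrite("pics/n1v.png",o)
```

```text
[0.5011 0.0484 0.1186] w 0.0107 g 64.5 F [-12.4885   1.1051  32.8029] M [ 0.0113  2.6982 -0.0231] 40.41
clip_l_hook n1 0.62 [314.9 127.2] [0.5067 0.107  0.1095]
tongue_a n1 0.87 [316.7 121. ] [0.5083 0.1107 0.1185]
cover 21277 ((0.5008218884468079, 0.04879361391067505), (0.11407987773418427, 0.0904306024312973), 82.84183502197266) [0.5039 0.0765 0.1465]
plane [0.0011 0.0004 0.1465]
L 1805 ((0.5093931555747986, 0.11721953004598618), (0.024706238880753517, 0.025933077558875084), 82.97296142578125) [0.5097 0.1206 0.1351]
```

View pics/n1v.png

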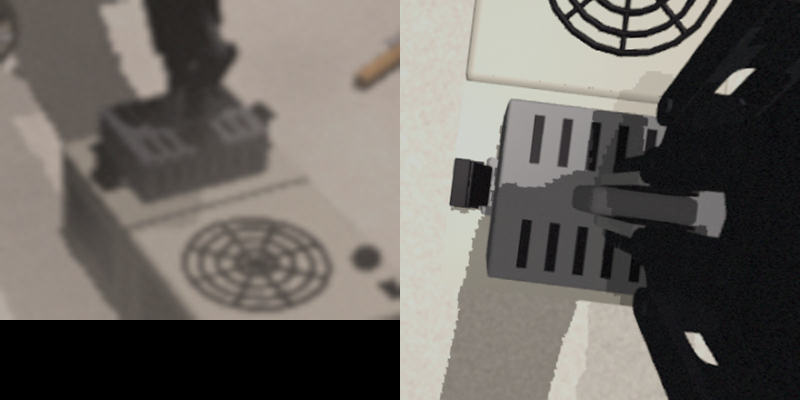

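The cover top is flat at 0.1465 m, centred within 1 mm. The left clip is back at its rest position. The right clip is hidden from the wrist camera, but in the scene view it shows upright beside the cover. The push is 33 N.

```bash
python3 -c "
from plant import bot
print(bot.hand_in())"
```

```text
the job is handed in; nothing more can be done
None
```

I handed the job in at about 41 s: the cartridge is home in the well and the cover is flat on the deck, gripped and pressed down with about 33 N; the left clip measured back at rest, the right clip I could only infer from the flat, centred cover, and hand-in gave no verdict.

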